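# Swing out the folding hook and hang the pattern plate on it

### The job

Swing the folded hook on the plywood stand fully out to its stop, then take the aluminium plate with the hole out of the rack by its tab and hang it on the hook: slide its hole over the hook's head up to the flange and lower it gently into the neck between the two, still holding it until the hook carries it. Never press or knock the plate hard against the hook, do not leave it caught on the head, and leave the other plates and things on the bench where they are.

Things in the scene. Friction and masses are not known exactly. Their poses are not given: they have to be found in the camera images.
- stand: Fixed plywood stand with a folding hook; origin on the table, z up. The board is its x-z plane, x from -150 to 150 mm, 18 thick; its face is the plane y = 0 and looks along +y. Foot 16 thick, reaching 25 in front of the face. Nothing stands in front of the face but the hook.
- notch (a point): Top edge of the board's finger notch, right under the hook's folded free half, at stand (0, 0) mm, 130 above the table. The board is 130 high for stand x from -30 to 150 and 210 high from -150 to -30 (behind the hinge), so fingers can come down behind the folded hook at the notch.
- hook (a joint): Hook angle, rad: 0 folded flat, pointing along the stand's +x; grows as the free end swings out to the stand's +y; hard stop at 1.57 (square to the board). Starts at 0 to 0.25. Upright hinge pin, stiff (friction about 0.2 N m, 2 to 3 N at the free end), no spring: it stays where it is left.
- hook_hinge (a point): Point on the hinge pin at the height of the hook's centre line, 185 mm above the table, at stand (-70, 20) mm. Its frame turns with the hook: x out along the hook, z up. The bare steel hook is round about this x axis: first a rod of 12 mm diameter, 52 long.
- hook_sleeve (a point): Outer end of that rod, 52 mm from the hinge. A telescopic end slides in it, clamped anywhere in a 34 mm range (setting not given: feel or look; it will not slip). In order outwards: flange 29 mm diameter, 5 thick, outer face 55 to 89 from the hinge; neck (the seat) 8 diameter, 12 long; head 18 diameter, 16 long, its end face the tip of the hook (83 to 117 from the hinge).
- plate_tab (a point): Centre of the grip tab of the plate to hang, 128 mm above its underside, 18 below its top edge. Own axes: x across the width, y through the thickness (hole axis, both faces alike), z up. Tab 30 wide, 10 thick, from 100 to 146 above the underside. Grip here from above, across the 10 mm; lower fingers would foul the flange.
- plate_hole (a point): Centre of the plate's 26 mm through hole, 50 mm below the tab point; same axes. Aluminium plate 10 thick, 0.15 to 0.31 kg; 72 wide below, 46 round the hole (56 to 100 above the underside). The head passes with 4 mm to spare all round, the flange does not. Hung in the neck this point is 9 mm below the hook's centre line; caught on the head, only 4.
- rack: Fixed wooden rack, 290 x 90, 36 mm high, origin on the table at its centre. One slot along its x with three bays at x = -93, 0 and 93 mm, each holding one upright plate (which is where varies), 26 deep in the slot, 1.3 play each side.
- blank_a: plain rectangular aluminium plate, 72 wide, 10 thick, 98 high, no hole and no tab, standing in the same rack; leave alone. Origin: centre of its underside.
- blank_b: aluminium plate 72 wide, 10 thick, 86 high, narrowed to 40 in its top 30 mm, no hole, standing in the same rack; leave alone. Origin: centre of its underside.
- leather_box_a: small oval leather-topped box on the table, about 64 x 26 x 36 high; leave alone. Origin: centre of its underside.
- leather_box_b: as leather_box_a
- leather_box_c: as leather_box_a
- ink_roller: black tray 90 x 55 with a red ink roller, 38 high; leave alone. Origin: centre of its underside.
- glue_cup: open white plastic cup, 60 diameter, 60 high; leave alone. Origin: centre of its underside.
Not all that is in view belongs to the job. What is shaped like the part that bears plate_tab but orange is not meant.

How it is judged (in metres and radians):
On the way, in this order (a step that is already met when the one before it is completed fails the run):
1. the hook is swung out to its stop (over 1.45 rad) (value of joint hook above 1.45 rad), for 0.2 s.
2. the plate, still held, is lowered into the neck and touches it (z of plate_hole in the frame of hook_hinge between -0.0115 and -0.0065 m and x of plate_hole in the frame of hook_hinge between 0.056 and 0.099 m and y of plate_hole in the frame of hook_hinge between -0.008 and 0.008 m and contact force between the fingers and plate above 0.5 N and contact force between plate and hook above 0.3 N), for 0.1 s.
At the end, for the whole second after the job is handed in: The hook is out (over 1.45 rad), the plate hangs at rest and upright (within 0.12 rad) on the hook, its hole's upper rim down in the neck between flange and head (hole centre 6.5 to 11.5 mm below the hook's centre line, 56 to 99 mm from the hinge, within 8 mm sideways), carried by the hook alone (value of joint hook above 1.45 rad and z of plate_hole in the frame of hook_hinge between -0.0115 and -0.0065 m and x of plate_hole in the frame of hook_hinge between 0.056 and 0.099 m and y of plate_hole in the frame of hook_hinge between -0.008 and 0.008 m and angle between plate_hole's own z axis and vertical below 0.12 rad and linear speed of plate below 0.03 m/s and contact force between plate and hook above 0.5 N and contact force between plate and rack below 0.1 N); the robot touches nothing.
It fails at once if the plate is pressed or knocked against the hook with more than 12 N (contact force between plate and hook above 12 N).
It fails at once if another plate or a thing on the bench is moved more than 25 mm (distance of any of blank_a, blank_b, leather_box_a, leather_box_b, leather_box_c, ink_roller, glue_cup from where it was at the start of the episode above 0.025 m).
It also fails if it takes over 64 s, if anything falls off the work surface, if the arm or the gripper's body presses on something with over 40 N, if the wrist force passes 120 N, or if a joint passes its speed limit or range.

### The arm

A 7-joint arm with a two-finger parallel gripper is mounted at the origin on the work surface. World frame = base frame: x ahead of the robot, y to its left, z up, the work surface at z = 0. Lengths are in m, angles in degrees, forces in N, time in s.
With the tool pointing down it reaches from about 0.425 to 0.875 m from the base axis. Payload 4.7 kg.
Tool frame: the origin (TCP) lies between the finger pads; the fingertips stand 11 mm ahead of it and the grasp point (between the pads) lies 8 mm behind it (env.tcp_to_tips is the distance from the TCP to the fingertips, in m); z points along the fingers, y is the line along which they close (so a half turn about z gives the same grasp; the last joint's range is limited). The gripper opens to 87 mm and grips with 3 to 60 N. Pads are 19 mm wide; open, the fingers measure 117 mm over their backs; the gripper's body (75 mm by 190 mm) begins 51 mm behind the grasp point.
Start: joints at [-68.577, 18.392, -4.016, 83.108, 1.295, 78.541, -3.26], TCP at [0.229, 0.608, 0.234] pointing down, gripper open.
Joint ranges: [-163.93, 163.93], [-17.29, 119.83], [-79.2, 71.16], [3.27, 140.29], [-89.18, 269.18], [5.43, 117.66], [-154.24, 154.24]. Speed limits (degrees/s): [147.25, 147.25, 180, 180, 180, 180, 180].

### API

Orientations are given as [roll, pitch, yaw] about the fixed x, y, z axes, in that order (R = Rz(yaw) Ry(pitch) Rx(roll)).
In Python, from cell import env, viewer gives the robot as it stands.
- The arm moves only by the tool step_arm, never from a script. Its arguments are lists of equal length, an entry for each row: "delta_pos": the shift along the tool's x, y, z in units of 0.2 m (1.0 is 0.2 m), a list of three; "rot": the turn, a rotation vector about the tool's x, y, z in units of 1.5 rad (1.0 is 1.5 rad), a list of three; "gripper": the gripper command: -1 is shut, 1 is fully open, values between are in proportion. A call has 1 to 20 rows; each row is the pose to reach, as a shift and turn from the pose commanded when the call began, along the tool's axes at that moment; what a row does not reach only later rows make up. A row lasts 1/8 s, in which the tool goes at most 62.5 mm and 10.7 degrees, less where a joint would pass 70% of its speed; a pose out of reach is approached as far as the arm can. A call with a number of a shift or a turn outside -1 to 1 is refused whole. A call with a gripper value outside its range is refused whole. The fingers move at their own pace and stop on an object; "squeeze" is the grip in N (left out, the last holds). Time passes only in rows, so rows that repeat a pose let the fingers close. It gives the time, the measured TCP pose, the force, the opening and the grip force at its end, in the units of the state.
- env.get_obs(): the state, without advancing time (a new reading comes with each control period).
- viewer.read_camera(name): name is "scene" or "top" or "wrist"; returns a dict with "img" (400x640x3 uint8, red, green, blue), "fx", "fy", "cx", "cy" (pixels), "pose" (4x4, takes a point from camera to world coordinates). Camera axes: x right, y down, z forward; pixel columns grow to the right and rows downward; lengths in m; the calibration is good to about 2 mm. A picture is of the moment at which its call begins. There is no depth.
- env.sign_off(): hands the job in; it is judged then, once.
The state is a dict: "time_s": time; "qpos": joint angles; "joint_velocities": joint speeds; "effort": joint torques, N m; "tool_pos": TCP position; "tool_rot": TCP orientation; "force": force on the tool from outside, world axes, zero at the start; "wrist_torque": the same for the moment, N m; "grip_width": finger opening in m; "grasp_force": force on a finger pad.
Only numpy, scipy, OpenCV 4.12 (cv2) and the standard library are available. Lean on these libraries where they do the work, as an engineer would, in place of code of your own. Each camera call takes 0.05 s, during which the arm holds its last target. There are 200 camera calls.

## Working session

There is one attempt and no reset: what is moved stays moved. The work goes in short steps, Python scripts to look and compute and a tool call to move; the robot and the scene stay as the last step left them, time stands still between calls to the robot, and variables do not carry over. Pictures are saved under pics/ and viewed, at most 10 in all, crops included, and the job is handed in when it is done.

Besides the shell and the picture viewer there is one more tool, called after "Call:" as name(argument=value, ...) on one line, values as JSON. step_arm: Moves the arm, as the interface text tells. Shifts and turns lie within -1 to 1; 1 stands for 0.2 m of shift or 1.5 rad of turn. Its arguments: {"type":"object","properties":{"delta_pos":{"type":"array"},"rot":{"type":"array"},"gripper":{"type":"array"},"squeeze":{"type":"number"}},"required":["delta_pos","rot","gripper"]}

```bash
mkdir -p pics; ls; cat > h.py <<'E'
import numpy as np, cv2
from scipy.spatial.transform import Rotation as R
from cell import env, viewer
def cam(n,name=None):
    c=viewer.read_camera(n)
    if name: cv2.imwrite('pics/'+name+'.png',c['img'][...,::-1])
    return c
def ray(c,u,v):
    d=np.array([(u-c['cx'])/c['fx'],(v-c['cy'])/c['fy'],1]); P=np.array(c['pose'])
    return P[:3,3],P[:3,:3]@d
def onz(c,u,v,z):
    o,d=ray(c,u,v); return o+d*(z-o[2])/d[2]
def proj(c,p):
    P=np.array(c['pose']); q=P[:3,:3].T@(np.array(p)-P[:3,3]); return np.array([c['fx']*q[0]/q[2]+c['cx'],c['fy']*q[1]/q[2]+c['cy']])
E
python3 - <<'E'
from h import *
o=env.get_obs(); print(o['tool_pos'],o['tool_rot'],o['time_s'])
a=cam('scene');b=cam('top')
im=np.vstack([a['img'],b['img']])
cv2.imwrite('pics/s.png',a['img'][...,::-1]);cv2.imwrite('pics/t.png',b['img'][...,::-1])
for c in (a,b): print(np.round(c['pose'],3),c['fx'],c['cx'],c['cy'])
import pickle; pickle.dump((a,b),open('ab.pkl','wb'))
E
```

```text
pics
[0.22870808 0.60788225 0.23250701] [-1.79895089e+02  6.14950986e-03  1.59390028e+02] 0.0
[[-0.757  0.547 -0.356  0.961]
 [ 0.653  0.643 -0.401  0.503]
 [ 0.01  -0.536 -0.844  1.013]
 [ 0.     0.     0.     1.   ]] 417.2106309453201 320.8523302865433 192.79970864250376
[[-1.00e-03 -9.96e-01  8.40e-02  4.72e-01]
 [-1.00e+00  2.00e-03  1.50e-02  8.60e-02]
 [-1.60e-02 -8.40e-02 -9.96e-01  1.38e+00]
 [ 0.00e+00  0.00e+00  0.00e+00  1.00e+00]] 509.3210097986196 323.5911854793771 193.83103851384178
```

View pics/s.png

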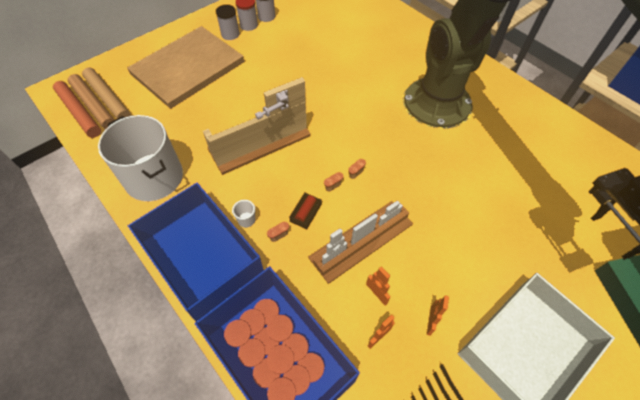

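View pics/t.png

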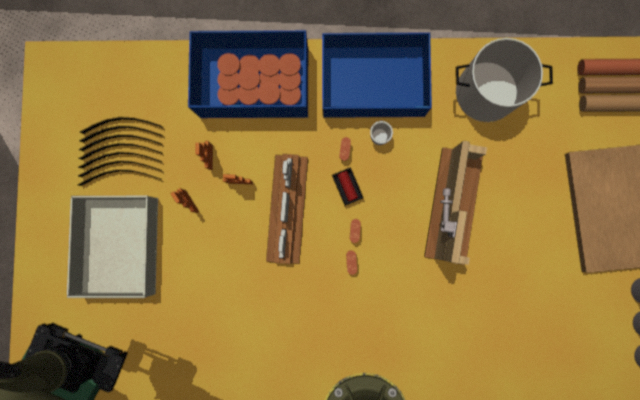

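The scene view shows the stand at about (258,125) and the rack at about (360,240). In the top view the stand is near (455,205) with the hook at (447,210), and the rack near (287,210) holds three plates. Next I'll enlarge both.

```bash
python3 - <<'E'
from h import *
import pickle; a,b=pickle.load(open('ab.pkl','rb'))
z=lambda i,x0,y0,w,h,s:cv2.resize(i[y0:y0+h,x0:x0+w,::-1],None,fx=s,fy=s,interpolation=cv2.INTER_CUBIC)
t1=z(b['img'],255,145,65,125,4.8);t2=z(b['img'],420,135,80,125,4.8)
s=z(a['img'],195,70,125,105,2.85);s2=z(a['img'],300,190,125,105,2.85)
L=np.hstack([t1,t2][:]); Rr=np.vstack([s,s2]); h=min(L.shape[0],600)
w=800
im=np.zeros((600,1100,3),np.uint8)
im=np.zeros((600,800,3),np.uint8)
L=cv2.resize(L,(440,380));im[:380,:440]=L
im[:299,444:800]=s[:,:356];im[300:599,444:800]=s2[:299,:356]
cv2.imwrite('pics/z.png',im); print(t1.shape,t2.shape)
E
```

```text
(600, 312, 3) (600, 384, 3)
```

View pics/z.png

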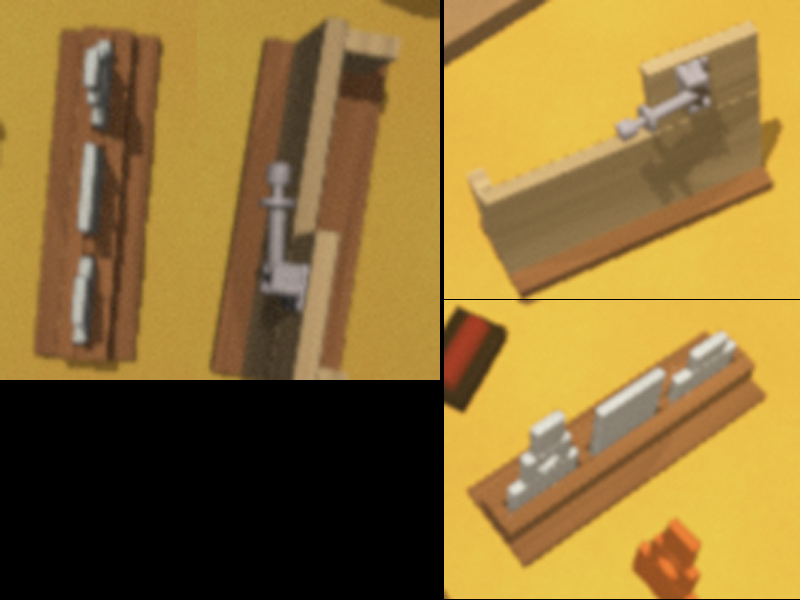

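The plate with the tab and hole stands in the far bay of the rack, at top of the rack crop (97,70). The hook points to world +x and the stand faces +y. The flange is at (278,203) and the tip at (280,163) in the enlargement.

```bash
cat >> h.py <<'E'
def unit(v): return v/np.linalg.norm(v)
E
python3 - <<'E'
from h import *
import pickle; a,b=pickle.load(open('ab.pkl','rb'))
k=3.035
T1=lambda u,v,z:onz(b,255+u/k,145+v/k,z)[:2]
T2=lambda u,v,z:onz(b,420+(u-197)/k,135+v/k,z)[:2]
yaw=lambda p,q:np.degrees(np.arctan2(*(p-q)[::-1]))
f1,f2=T2(263,40,.016),T2(212,372,.016); print('foot',f1,f2,yaw(f1,f2),np.linalg.norm(f1-f2))
p1,p2=T2(325,22,.13),T2(297,235,.13); print('low',p1,p2,yaw(p1,p2),np.linalg.norm(p1-p2))
for n,u,v in (('tip',280,163),('flange',278,203),('rod',275,262)): print(n,T2(u,v,.185))
r1,r2=T1(62,30,.036),T1(35,355,.036);r3,r4=T1(160,38,.036),T1(135,362,.036)
print('rack',r1,r2,r3,r4,yaw(r1,r2),yaw(r3,r4),np.linalg.norm(r1-r2),np.linalg.norm(r1-r3))
# bright masks of plates in top view
s=b['img'][145:275,255:320].astype(int); m=((s.min(2)>140)).astype(np.uint8)
n,l,st,c=cv2.connectedComponentsWithStats(m)
for i in range(1,n):
    if st[i,4]>15: print(st[i],c[i]+[255,145],onz(b,*(c[i]+[255,145]),.12))
E
```

```text
foot [ 0.70977193 -0.21186762] [ 0.41669635 -0.16152905] -9.746007885398102 0.2973672243252871
low [ 0.70454912 -0.23762349] [ 0.53093169 -0.21105427] -8.700650775072196 0.17563865532633882
tip [ 0.58407374 -0.186118  ]
flange [ 0.55307159 -0.18392311]
rod [ 0.50758569 -0.18066449]
rack [0.68978628 0.23522344] [0.40615314 0.2565919 ] [0.68239718 0.1489732 ] [0.40014772 0.17007324] -4.308430699292168 -4.275290848276037 0.2844369341011228 0.08656617954119876
[28 14  8 14 51] [285.35294118 165.07843137] [0.65037771 0.20088431 0.12      ]
[26 48  5 27 86] [283.05813953 205.97674419] [0.54809765 0.20602912 0.12      ]
[24 85  6 27 76] [280.92105263 242.11842105] [0.45884464 0.21078828 0.12      ]
```

```bash
cat >> h.py <<'E'
def plan(p,yaw=None):
    o=env.get_obs(); M=R.from_euler('xyz',o['tool_rot'],degrees=True)
    d=M.inv().apply(np.array(p)-o['tool_pos'])/.2
    t=M if yaw is None else R.from_euler('xyz',[180,0,yaw],degrees=True)
    r=(M.inv()*t).as_rotvec()/1.5
    print('dpos',np.round(d,3),'rot',np.round(r,3),'dist',np.linalg.norm(d)*.2)
E
python3 - <<'E'
from h import *
plan([.567,-.224,.30],170.8)
E
```

```text
dpos [-3.047 -3.298 -0.331] rot [-0.001 -0.    -0.133] dist 0.9005646434262456
```

Call:
step_arm(delta_pos=[[-0.2,-0.2,-0.1],[-0.4,-0.42,-0.2],[-0.6,-0.65,-0.33],[-0.8,-0.86,-0.33]], rot=[[0,0,0],[0,0,0],[0,0,0],[0,0,0]], gripper=[[-1],[-1],[-1],[-1]])

```text
$.gripper[0]: bad value
```

Call:
step_arm(delta_pos=[[-0.2,-0.22,0],[-0.4,-0.44,0],[-0.6,-0.65,0],[-0.8,-0.86,0]], rot=[[0,0,0],[0,0,0],[0,0,0],[0,0,0]], gripper=[[-1],[-1],[-1],[-1]])

```text
$.gripper[0]: bad value
```

Call:
step_arm(delta_pos=[[-0.2,-0.22,0],[-0.4,-0.44,0],[-0.6,-0.65,0],[-0.8,-0.86,0],[-0.8,-0.86,0]], rot=[[0,0,-0.04],[0,0,-0.08],[0,0,-0.13],[0,0,-0.13],[0,0,-0.13]], gripper=[[-1],[-1],[-1],[-1],[-1]])

```text
$.gripper[0]: bad value
```

```bash
python3 - <<'E'
from h import *
o=env.get_obs(); print(o['tool_pos'],o['tool_rot'],o['time_s'],o['qpos'],o['grip_width'])
plan([.567,-.224,.30],170.8)
c=cam('wrist','w1'); print(np.round(c['pose'],3),c['fx'])
for p in ((.4933,-.18,.185),(.584,-.186,.185),(.559,-.211,.13),(.567,-.224,.15)): print(proj(c,p))
E
```

```text
[0.22876593 0.60790706 0.23258316] [-1.79901755e+02  7.37699212e-03  1.59385410e+02] 0.1 [-68.57698725  18.43473505  -4.01336353  83.16657857   1.29624943
  78.54222332  -3.25934058] 0.08685834759961818
dpos [-3.047 -3.298 -0.331] rot [-0.001 -0.    -0.133] dist 0.9005646434262456
[[ 0.352  0.902  0.248  0.16 ]
 [ 0.936 -0.34  -0.095  0.634]
 [-0.001  0.266 -0.964  0.383]
 [ 0.     0.     0.     1.   ]] 336.16311878088516
[-299.30027546  699.95306852]
[-237.46374066  744.32210391]
[-198.46532597  657.93390607]
[-226.58412005  690.11956397]
```

View pics/w1.png

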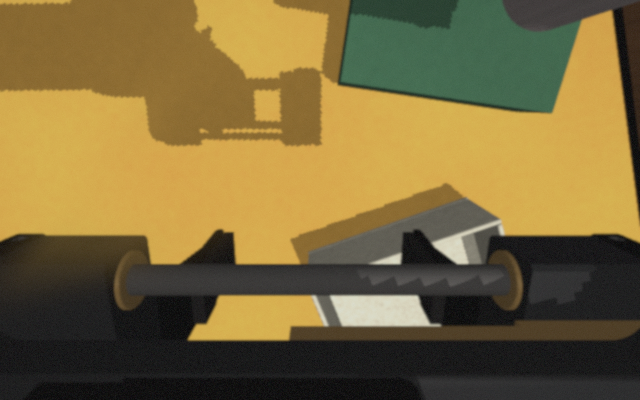

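The calls were refused because the gripper entries must be plain numbers, so nothing moved. The wrist picture only shows the start area, with the fingers at the bottom.

Call:
step_arm(delta_pos=[[-0.2,-0.2,-0.1],[-0.4,-0.42,-0.2],[-0.6,-0.65,-0.33],[-0.8,-0.86,-0.33]], rot=[[0,0,0],[0,0,0],[0,0,0],[0,0,0]], gripper=[-1,-1,-1,-1])

```text
time_s: 0.65
tool_pos: [0.3189, 0.3901, 0.3015]
tool_rot: [179.8, 0.1, 159.4]
force: [-0.2, 0.4, 0.3]
grip_width: 0.0553
grasp_force: 0.0
```

Call:
step_arm(delta_pos=[[-0.2,-0.22,0],[-0.4,-0.44,0],[-0.6,-0.65,0],[-0.8,-0.86,0]], rot=[[0,0,0],[0,0,0],[0,0,0],[0,0,0]], gripper=[-1,-1,-1,-1])

```text
time_s: 1.15
tool_pos: [0.4076, 0.1718, 0.2995]
tool_rot: [180.0, 0.0, 159.4]
force: [0.7, 0.1, 0.9]
grip_width: 0.015
grasp_force: 0.0
```

Call:
step_arm(delta_pos=[[-0.2,-0.22,0],[-0.4,-0.44,0],[-0.6,-0.65,0],[-0.8,-0.86,0],[-0.8,-0.86,0]], rot=[[0,0,-0.04],[0,0,-0.08],[0,0,-0.13],[0,0,-0.13],[0,0,-0.13]], gripper=[-1,-1,-1,-1,-1])

```text
time_s: 1.78
tool_pos: [0.4969, -0.049, 0.2996]
tool_rot: [-179.9, 0.0, 170.0]
force: [-0.2, 0.7, -0.8]
grip_width: 0.0005
grasp_force: 0.0
```

```bash
python3 - <<'E'
from h import *
o=env.get_obs(); print(o['tool_pos'],o['tool_rot'],o['time_s'],o['qpos'],o['grip_width'])
plan([.567,-.224,.30],170.8)
c=cam('wrist','w2'); print(np.round(c['pose'],3),c['fx'])
for p in ((.4933,-.18,.185),(.584,-.186,.185),(.559,-.211,.13),(.567,-.224,.15)): print(proj(c,p))
import pickle; pickle.dump(c,open('w2.pkl','wb'))
E
```

```text
[ 0.49688101 -0.04901254  0.29961659] [-1.79895574e+02  4.33605411e-02  1.70022082e+02] 1.775 [-34.89160706  -3.22222233  36.22808587  99.19588576   2.02697438
  83.38133881  81.08251283] 0.0005025574126746183
dpos [-0.497 -0.801 -0.   ] rot [-0.001  0.    -0.009] dist 0.1885137404041134
[[ 0.174  0.949  0.262  0.424]
 [ 0.985 -0.167 -0.047 -0.036]
 [-0.001  0.267 -0.964  0.45 ]
 [ 0.     0.     0.     1.   ]] 336.16311878088516
[162.67059676 219.76801737]
[185.8084667  314.16725482]
[176.07168263 265.69798405]
[157.61819668 284.19790253]
```

View pics/w2.png

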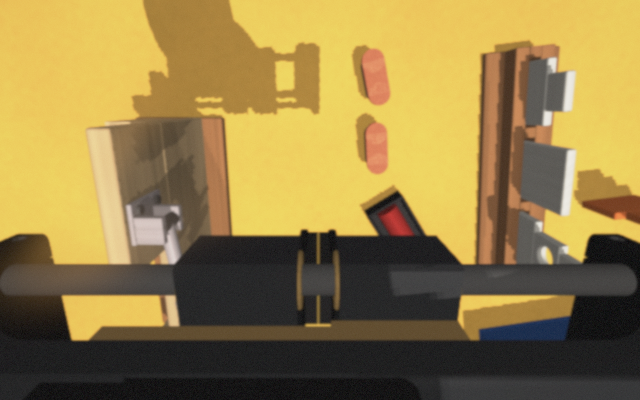

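The wrist view agrees with the estimate: the hinge block is at about (165,220) where I predicted (163,220), and the plates and hole are in view on the right. I'll go behind the hook.

Call:
step_arm(delta_pos=[[-0.2,-0.3,0],[-0.4,-0.6,0],[-0.5,-0.82,0],[-0.5,-0.82,0],[-0.5,-0.82,0.2],[-0.5,-0.82,0.4],[-0.5,-0.82,0.64],[-0.5,-0.82,0.64]], rot=[[0,0,-0.01],[0,0,-0.01],[0,0,-0.01],[0,0,-0.01],[0,0,-0.01],[0,0,-0.01],[0,0,-0.01],[0,0,-0.01]], gripper=[-1,-1,-1,-1,-1,-1,-1,-1])

```text
time_s: 2.82
tool_pos: [0.5661, -0.2176, 0.1679]
tool_rot: [179.8, -0.5, 171.6]
force: [-0.3, -0.1, 0.7]
grip_width: 0.0004
grasp_force: 0.0
```

```bash
python3 - <<'E'
from h import *
o=env.get_obs(); print(o['tool_pos'],o['tool_rot'],o['qpos'],o['force'])
hinge=np.array([.4933,-.18]); y=np.radians(-9.2); M=R.from_euler('xyz',o['tool_rot'],degrees=True)
# finger centre path: contact distance 80 along hook, 22 behind centre line (then 3 mm more press at end)
for th,off in [(5,30),(20,26),(35,26),(50,26),(65,25),(78,24),(85,22),(90,20),(93,19)]:
    t=np.radians(th)+y; p=hinge+.078*np.array([np.cos(t),np.sin(t)])-off/1e3*np.array([-np.sin(t),np.cos(t)])
    print(th,p,np.round(M.inv().apply(np.r_[p,.172]-o['tool_pos'])/.2,3))
E
```

```text
[ 0.56612302 -0.21756379  0.16792147] [179.8344341   -0.4518624  171.59536891] [-18.61548993  19.71691217  45.75930434  95.54012823 -14.7925141
  71.50575277 111.91603291] [-0.30761674 -0.05316408  0.6805687 ]
5 [ 0.56889338 -0.21563201] [-0.012  0.012 -0.02 ]
20 [ 0.57479032 -0.19092373] [-0.023  0.138 -0.02 ]
35 [ 0.57484087 -0.16946026] [-0.008  0.244 -0.02 ]
50 [ 0.56933455 -0.14871506] [ 0.035  0.343 -0.019]
65 [ 0.55781952 -0.1295398 ] [ 0.106  0.429 -0.018]
78 [ 0.54388249 -0.11595773] [ 0.184  0.486 -0.018]
85 [ 0.53376177 -0.10978003] [ 0.239  0.51  -0.017]
90 [ 0.52551346 -0.106201  ] [ 0.282  0.521 -0.017]
93 [ 0.52061282 -0.10450821] [ 0.308  0.526 -0.016]
```

Call:
step_arm(delta_pos=[[-0.02,0.07,0],[-0.02,0.14,0],[-0.01,0.19,0],[-0.01,0.24,0],[0.01,0.29,0],[0.035,0.34,0],[0.07,0.385,0],[0.11,0.43,0],[0.15,0.46,0],[0.185,0.485,0],[0.21,0.5,0],[0.22,0.505,0]], rot=[[0,0,0],[0,0,0],[0,0,0],[0,0,0],[0,0,0],[0,0,0],[0,0,0],[0,0,0],[0,0,0],[0,0,0],[0,0,0],[0,0,0]], gripper=[-1,-1,-1,-1,-1,-1,-1,-1,-1,-1,-1,-1])

```text
time_s: 4.32
tool_pos: [0.5397, -0.1149, 0.1716]
tool_rot: [180.0, 0.0, 171.4]
force: [2.5, -2.1, 0.3]
grip_width: 0.0005
grasp_force: 1.2
```

```bash
python3 - <<'E'
from h import *
o=env.get_obs(); print(o['tool_pos'],o['tool_rot'],o['force'])
c=cam('top'); a=cam('scene')
z=lambda i,x0,y0,w,h,s:cv2.resize(i[y0:y0+h,x0:x0+w,::-1],None,fx=s,fy=s,interpolation=cv2.INTER_CUBIC)
cv2.imwrite('pics/o.png',np.hstack([z(c['img'],400,140,90,125,4),z(a['img'],195,70,110,125,4)]))
E
```

```text
[ 0.53966594 -0.11486522  0.17162333] [1.79969565e+02 1.76848167e-02 1.71441948e+02] [ 2.45367522 -2.10341706  0.2579166 ]
```

View pics/o.png

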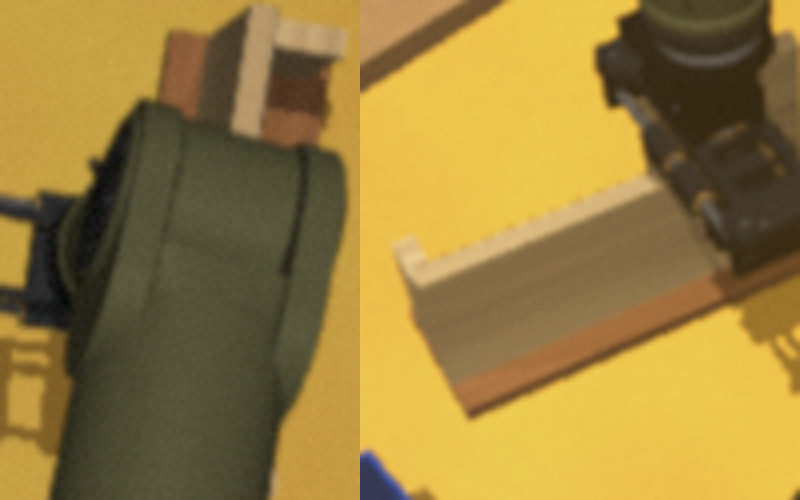

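The arm hides the hook in both views. The reaction force of about 3 N means it is pushing the hook, so I'll continue to the stop and watch the force.

Call:
step_arm(delta_pos=[[0.03,0.01,0],[0.06,0.02,0],[0.09,0.02,0],[0.11,0.025,0],[0.11,0.025,0]], rot=[[0,0,0],[0,0,0],[0,0,0],[0,0,0],[0,0,0]], gripper=[-1,-1,-1,-1,-1])

```text
time_s: 5.05
tool_pos: [0.5276, -0.1101, 0.1736]
tool_rot: [-179.8, 1.3, 171.4]
force: [27.2, -10.1, -15.6]
grip_width: 0.0004
grasp_force: 14.1
```

Call:
step_arm(delta_pos=[[0.015,0,0],[0.03,0,0],[0.03,0,0]], rot=[[0,0,0],[0,0,0],[0,0,0]], gripper=[-1,-1,-1])

```text
time_s: 5.42
tool_pos: [0.5265, -0.1099, 0.1745]
tool_rot: [-179.7, 2.0, 171.4]
force: [40.4, -12.3, -24.2]
grip_width: 0.0007
grasp_force: 20.6
```

Call:
step_arm(delta_pos=[[0.015,0,0],[0.03,0,0],[0.03,0,0]], rot=[[0,0,0],[0,0,0],[0,0,0]], gripper=[-1,-1,-1])

```text
time_s: 5.8
tool_pos: [0.5253, -0.1097, 0.1755]
tool_rot: [-179.7, 2.6, 171.4]
force: [55.0, -14.8, -31.9]
grip_width: 0.0005
grasp_force: 27.2
```

The force rises sharply, so the hook is at its stop. I'll back off and lift, then look.

Call:
step_arm(delta_pos=[[-0.1,0,0],[-0.2,0,0],[-0.3,0,0],[-0.3,0.0,-0.2],[-0.3,0.2,-0.5],[-0.3,0.5,-0.75],[-0.3,0.8,-0.75],[-0.3,1,-0.75]], rot=[[0,0,0],[0,0,0],[0,0,0],[0,0,0],[0,0,0],[0,0,0],[0,0,0],[0,0,0]], gripper=[-1,-1,-1,-1,0,0,0,0])

```text
time_s: 6.8
tool_pos: [0.5954, 0.0864, 0.3228]
tool_rot: [179.9, -0.0, 171.5]
force: [-0.4, 0.1, -0.7]
grip_width: 0.0325
grasp_force: 0.0
```

```bash
python3 - <<'E'
from h import *
o=env.get_obs(); print(o['tool_pos'],o['tool_rot'],o['force'],o['qpos'])
plan([.57,.20,.30],175.7)
E
```

```text
[0.59543708 0.08637845 0.32280129] [ 1.79863183e+02 -1.74628824e-02  1.71470994e+02] [-0.40540077  0.11567325 -0.65864654] [-43.59021773  12.41501741  39.54613763  83.44712415  -8.01635231
  86.93437009  77.19235346]
dpos [0.21  0.543 0.115] rot [ 0.002 -0.    -0.049] dist 0.11864568949069827
```

Call:
step_arm(delta_pos=[[-0.08,0.2,0],[-0.15,0.4,0],[-0.15,0.57,0],[-0.15,0.57,0],[-0.15,0.57,0]], rot=[[0,0,-0.03],[0,0,-0.05],[0,0,-0.05],[0,0,-0.05],[0,0,-0.05]], gripper=[0.4,0.4,0.4,0.4,0.4])

```text
time_s: 7.42
tool_pos: [0.642, 0.1911, 0.3212]
tool_rot: [-179.9, -0.1, 175.7]
force: [0.6, -0.3, 0.5]
grip_width: 0.0605
grasp_force: 0.0
```

```bash
python3 - <<'E'
from h import *
import pickle
o=env.get_obs(); print(o['tool_pos'],o['tool_rot'],o['force'],o['qpos'],o['grip_width'])
w=cam('wrist'); c=cam('top'); a=cam('scene'); pickle.dump((w,c,a),open('r.pkl','wb'))
z=lambda i,x0,y0,w,h,s:cv2.resize(i[y0:y0+h,x0:x0+w,::-1],None,fx=s,fy=s,interpolation=cv2.INTER_CUBIC)
im=np.zeros((600,800,3),np.uint8); im[:400,:400]=z(c['img'],415,150,80,80,5)
im[:400,400:]=z(a['img'],215,60,100,100,4); im[400:,:400]=z(w['img'],220,130,200,100,2)
im[400:,400:800]=w['img'][100:300,120:520,::-1]
cv2.imwrite('pics/p.png',im); 
E
```

```text
[0.64199638 0.19109247 0.32118041] [-1.79947509e+02 -9.39108527e-02  1.75691595e+02] [ 0.57127268 -0.25118045  0.45112566] [-44.79104801  22.02910212  36.64655135  72.77694843 -12.91024415
  89.36100575  75.66167665] 0.06051909114585929
```

View pics/p.png

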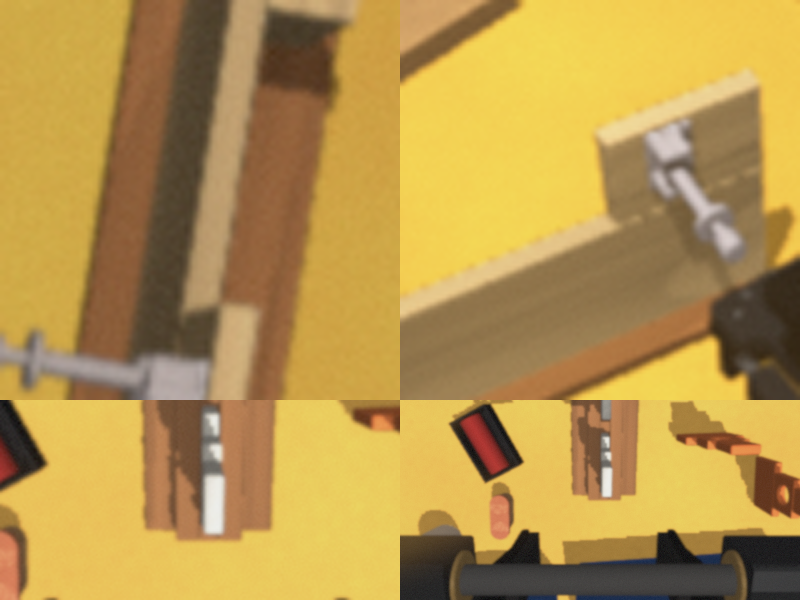

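The hook stands square out: flange at (35,360) in the top crop, with the tip cut off at the left. In the wrist crop the tab's top is the bright rectangle centred near (213,505). I'll measure both.

```bash
python3 - <<'E'
from h import *
import pickle
w,c,a=pickle.load(open('r.pkl','rb'))
s=w['img'][130:230,310:345].astype(int); m=(s.min(2)>190).astype(np.uint8)
n,l,st,ce=cv2.connectedComponentsWithStats(m)
for i in range(1,n):
    if st[i,4]>15:
        pts=np.argwhere(l==i)[:,::-1].astype(np.float32); r=cv2.minAreaRect(pts)
        uv=np.array(r[0])+[310.,130.]; print(st[i],r,uv,onz(w,*uv,.156))
        bx=cv2.boxPoints(r)+[310,130]; print([np.round(onz(w,*b,.156)[:2],4) for b in bx])
# top: hook
s=c['img'][195:250,385:470]; print(c['img'][222,400:462].tolist()[::3])
cv2.imwrite('pics/h.png',cv2.resize(s[...,::-1],None,fx=9,fy=9,interpolation=cv2.INTER_CUBIC))
E
```

```text
[14  8  5  8 26] ((16.0, 11.5), (7.0, 4.0), 90.0) [326.  141.5] [0.60213874 0.20170261 0.156     ]
[array([0.5988, 0.2001]), array([0.5991, 0.2038]), array([0.6055, 0.2033]), array([0.6052, 0.1996])]
[16 23  5  6 23] ((18.0, 25.5), (5.0, 4.0), 90.0) [328.  155.5] [0.6153314  0.20267639 0.156     ]
[array([0.6128, 0.201 ]), array([0.6131, 0.2047]), array([0.6178, 0.2044]), array([0.6175, 0.2006])]
[ 13  38   9  29 228] ((17.0, 52.0), (28.0, 8.0), 90.0) [327. 182.] [0.64076953 0.19998773 0.156     ]
[array([0.6269, 0.1971]), array([0.6274, 0.2047]), array([0.655 , 0.2029]), array([0.6544, 0.1952])]
[[210, 168, 72], [206, 163, 68], [205, 164, 69], [128, 115, 104], [146, 134, 131], [153, 134, 110], [155, 139, 117], [144, 136, 130], [163, 153, 147], [172, 159, 155], [166, 154, 149], [160, 145, 139], [149, 129, 121], [135, 109, 94], [123, 113, 105], [151, 141, 137], [165, 154, 150], [150, 140, 133], [145, 135, 129], [143, 121, 95], [205, 171, 122]]
```

View pics/h.png

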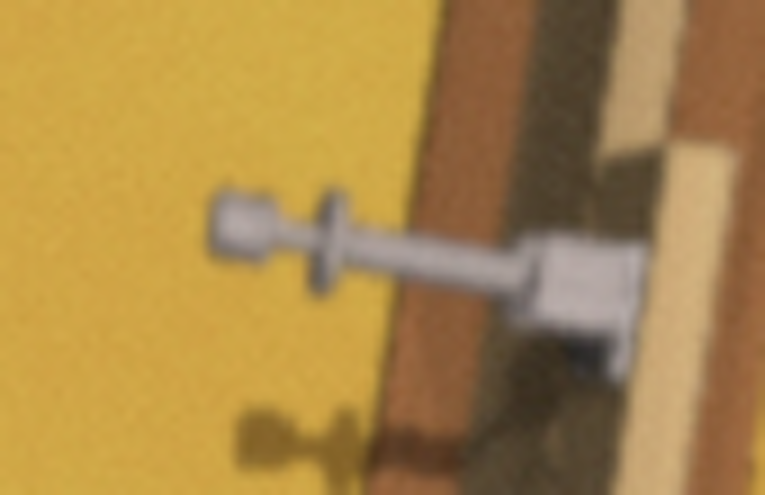

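```bash
python3 - <<'E'
from h import *
import pickle
w,c,a=pickle.load(open('r.pkl','rb'))
T=lambda u,v:onz(c,385+u/9-.5,195+v/9-.5,.185)[:2]
tip,head,fl,rod=T(210,220),T(243,226),T(327,243),T(505,273)
d=unit(head-rod); print('tip',tip,'head',head,'fl',fl,'rod',rod,'dir deg',np.degrees(np.arctan2(d[1],d[0])))
for n,p in (('tip',tip),('head',head),('fl',fl)): print(n,(p-[.4933,-.18])@d, 'lat',np.cross(p-[.4933,-.18],d))
plan([.6408,.2000,.170],175.7)
E
```

```text
tip [ 0.51326893 -0.0925435 ] head [ 0.51169903 -0.1010726 ] fl [ 0.50725805 -0.12275848] rod [ 0.49942434 -0.16865817] dir deg 79.70630587783837
tip 0.08961719377426086 lat 0.004019580842061145
head 0.08094483686676898 lat 0.003999046931271582
fl 0.05881441984013477 lat 0.0035046807926772863
dpos [0.013 0.049 0.76 ] rot [ 0.    -0.    -0.001] dist 0.1523274057524547<stdin>:7: DeprecationWarning: Arrays of 2-dimensional vectors are deprecated. Use arrays of 3-dimensional vectors instead. (deprecated in NumPy 2.0)
```

Call:
step_arm(delta_pos=[[0.01,0.05,0.2],[0.01,0.05,0.45],[0.01,0.05,0.7],[0.01,0.05,0.85],[0.01,0.05,0.955],[0.01,0.05,0.955],[0.01,0.05,0.955]], rot=[[0,0,0],[0,0,0],[0,0,0],[0,0,0],[0,0,0],[0,0,0],[0,0,0]], gripper=[0,0,0,-0.2,-0.3,-0.3,-0.3])

```text
time_s: 8.45
tool_pos: [0.6426, 0.2018, 0.1323]
tool_rot: [179.9, 0.1, 175.7]
force: [0.4, -0.6, 0.4]
grip_width: 0.0307
grasp_force: 0.0
```

```bash
python3 - <<'E'
from h import *
plan([.6408,.2000,.130],175.7)
E
```

```text
dpos [ 0.008 -0.01   0.012] rot [ 0.001  0.002 -0.   ] dist 0.003442254078907247
```

Call:
step_arm(delta_pos=[[0.01,-0.01,0.01],[0.01,-0.01,0.01],[0.01,-0.01,0.01],[0.01,-0.01,0.01],[0.01,-0.01,0.01],[0.01,-0.01,0.01]], rot=[[0,0,0],[0,0,0],[0,0,0],[0,0,0],[0,0,0],[0,0,0]], gripper=[-0.5,-1,-1,-1,-1,-1], squeeze=25)

```text
time_s: 9.2
tool_pos: [0.6396, 0.1999, 0.129]
tool_rot: [180.0, 0.0, 175.7]
force: [-1.6, -1.6, 4.2]
grip_width: 0.01
grasp_force: 25.0
```

Call:
step_arm(delta_pos=[[0,0,-0.05],[0,0,-0.12],[0,0,-0.2],[0,0,-0.4],[0,0,-0.6],[0,0,-0.65],[0,0,-0.65]], rot=[[0,0,0],[0,0,0],[0,0,0],[0,0,0],[0,0,0],[0,0,0],[0,0,0]], gripper=[-1,-1,-1,-1,-1,-1,-1])

```text
time_s: 10.07
tool_pos: [0.6394, 0.2001, 0.2588]
tool_rot: [180.0, 0.0, 175.7]
force: [-0.4, -0.6, -2.6]
grip_width: 0.0099
grasp_force: 25.0
```

```bash
python3 - <<'E'
from h import *
o=env.get_obs(); print(o['tool_pos'],o['tool_rot'],o['force'],o['qpos'],o['grip_width'],o['grasp_force'])
d=np.array([np.cos(np.radians(79.9)),np.sin(np.radians(79.9))])
tip=np.array([.5133,-.0925]); p=tip+d*.05; print(p); plan([*p,.185+.05-.008],169.9)
E
```

```text
[0.63944306 0.20008165 0.25876933] [1.79966645e+02 3.39325250e-02 1.75716288e+02] [-0.43295361 -0.62118368 -2.55881298] [-45.93918305  22.67414506  35.97017661  79.03320032 -13.22580592
  82.44573406  75.34555567] 0.009872661940507814 24.991714608622715
[ 0.52206834 -0.04327484]
dpos [ 0.494 -1.257  0.158] rot [0.    0.    0.068] dist 0.2720450340438261
```

The plate is held with a 10 mm grip width at 25 N and is out of the rack. I'll carry it in front of the hook.

Call:
step_arm(delta_pos=[[0.1,-0.2,0],[0.2,-0.45,0],[0.3,-0.7,0],[0.4,-0.9,0],[0.4,-1,0],[0.4,-1,0]], rot=[[0,0,0.02],[0,0,0.04],[0,0,0.068],[0,0,0.068],[0,0,0.068],[0,0,0.068]], gripper=[-1,-1,-1,-1,-1,-1])

```text
time_s: 10.82
tool_pos: [0.5442, 0.0053, 0.2576]
tool_rot: [-180.0, -0.1, 169.7]
force: [0.1, 0.9, -2.1]
grip_width: 0.0095
grasp_force: 25.0
```

```bash
python3 - <<'E'
from h import *
o=env.get_obs(); print(o['tool_pos'],o['tool_rot'])
d=np.array([np.cos(np.radians(79.9)),np.sin(np.radians(79.9))]);l=np.array([-d[1],d[0]])
tip=np.array([.5133,-.0925])
for k in (.04,): p=tip+d*k+l*.0012; print(k,p); plan([*p,.226],169.9)
E
```

```text
[0.54423119 0.00534872 0.25763744] [-1.79994264e+02 -5.83923022e-02  1.69718827e+02]
0.04 [ 0.51913327 -0.05290943]
dpos [ 0.071 -0.309  0.158] rot [-0.    -0.001 -0.002] dist 0.07088614431555916
```

Call:
step_arm(delta_pos=[[0.03,-0.1,0.05],[0.07,-0.2,0.1],[0.07,-0.28,0.16],[0.07,-0.31,0.16],[0.07,-0.31,0.16],[0.07,-0.31,0.16]], rot=[[0,0,0],[0,0,0],[0,0,0],[0,0,0],[0,0,0],[0,0,0]], gripper=[-1,-1,-1,-1,-1,-1])

```text
time_s: 11.58
tool_pos: [0.5206, -0.0511, 0.2269]
tool_rot: [180.0, 0.0, 169.9]
force: [-0.1, 1.2, -2.5]
grip_width: 0.0097
grasp_force: 25.0
```

```bash
python3 - <<'E'
from h import *
import pickle
o=env.get_obs(); print(o['tool_pos'],o['tool_rot'],o['force'])
w=cam('wrist'); a=cam('scene'); c=cam('top'); pickle.dump((w,a,c),open('q.pkl','wb'))
z=lambda i,x0,y0,w,h,s:cv2.resize(i[y0:y0+h,x0:x0+w,::-1],None,fx=s,fy=s,interpolation=cv2.INTER_CUBIC)
im=np.zeros((600,800,3),np.uint8); im[:400,:400]=z(c['img'],380,190,80,80,5)
im[:400,400:]=z(a['img'],235,70,100,100,4)
im[400:,:400]=w['img'][100:300,0:400,::-1];im[400:,400:]=w['img'][100:300,240:640,::-1]
cv2.imwrite('pics/q.png',im)
t=np.array(o['tool_pos']); 
for n,p in (('tip',[.5133,-.0925,.185]),('hole',t+[0.001,0,-.041])): print(n,[np.round(proj(k,p),1) for k in (w,a,c)])
E
```

```text
[ 0.52059292 -0.05111662  0.2269115 ] [1.79979935e+02 4.42919115e-02 1.69940343e+02] [-0.10549557  1.21026144 -2.48122464]
tip [array([249.1, 229.5]), array([298.8, 122.9]), array([407.8, 218.9])]
hole [array([318.2, 231.5]), array([306.4, 133.5]), array([390.1, 215.4])]
```

View pics/q.png

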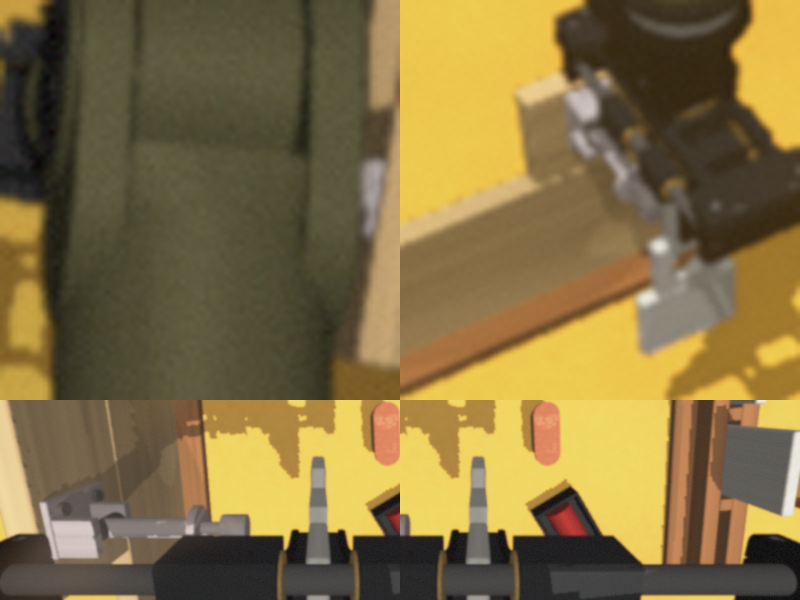

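The wrist crop shows the head's end face at image (249,~230), where I predicted (249,229.5), and the held plate at x≈318. I'll check the plate's edges and the rod against their projections.

```bash
python3 - <<'E'
from h import *
import pickle
w,a,c=pickle.load(open('q.pkl','rb'))
d=np.array([np.cos(np.radians(79.9)),np.sin(np.radians(79.9)),0]);l=np.array([-d[1],d[0],0])
t=np.array([.5206,-.0511,.2269]); h=t-l*.0012+[0,0,-.041]
for n,s,z in (('base low',36,-.078),('base top',36,-.022),('mid low',23,-.022),('mid top',23,.022),('tab top',15,.068)):
    print(n,np.round(proj(w,h+l*s/1e3+[0,0,z]),1))
tip=np.array([.5133,-.0925,.185])
for k in (2,8,14): print('head near edge',k,proj(w,tip-d*k/1e3+l*.009))
for k in (45,70): print('rod',k,proj(w,tip-d*k/1e3+l*.006))
g=cv2.cvtColor(w['img'],cv2.COLOR_RGB2GRAY).astype(int)
print('plate col318',g[150:238:1,318].tolist()); 
for x in (244,236,229): print(x,g[205:240,x].tolist())
for x in (165,130): print(x,g[205:240,x].tolist())
print(w['img'][212:235:2,165].tolist())
lat=(t-l*.0012-tip)@l; print('lateral offset of hole from axis',lat,'along',(t-tip)@d)
E
```

```text
base low [317.8 154.4]
base top [317.9 166.9]
mid low [317.9 186.5]
mid top [318.1 206.2]
tab top [318.3 258.7]
head near edge 2 [244.92689951 215.53337818]
head near edge 8 [234.97013685 215.53501195]
head near edge 14 [225.012695   215.53664583]
rod 45 [174.12134035 220.25269373]
rod 70 [132.77339987 220.26014497]
plate col318 [208, 209, 208, 207, 207, 194, 165, 129, 112, 111, 109, 110, 111, 111, 111, 110, 111, 120, 135, 146, 154, 157, 158, 156, 157, 158, 157, 157, 157, 156, 157, 155, 157, 158, 157, 157, 154, 143, 124, 114, 111, 110, 109, 109, 112, 113, 108, 111, 111, 109, 111, 112, 110, 109, 109, 112, 122, 137, 146, 149, 152, 150, 151, 149, 150, 151, 150, 152, 150, 149, 151, 144, 136, 119, 114, 111, 113, 112, 113, 113, 113, 112, 110, 112, 113, 112, 112, 112]
244 [209, 211, 210, 210, 210, 209, 209, 205, 186, 143, 110, 103, 110, 113, 113, 115, 115, 115, 116, 114, 114, 114, 113, 115, 113, 114, 114, 115, 115, 105, 81, 49, 40, 34, 35]
236 [210, 211, 211, 210, 210, 209, 211, 206, 187, 145, 110, 110, 113, 117, 121, 126, 128, 130, 134, 135, 135, 138, 137, 139, 138, 139, 139, 138, 136, 124, 93, 57, 38, 37, 33]
229 [210, 210, 210, 209, 209, 209, 209, 206, 187, 145, 114, 117, 118, 124, 128, 131, 134, 135, 135, 136, 135, 138, 138, 135, 137, 134, 133, 131, 131, 117, 90, 60, 41, 37, 35]
165 [98, 98, 98, 100, 96, 100, 97, 99, 98, 97, 98, 99, 98, 101, 109, 120, 128, 131, 128, 130, 128, 128, 129, 129, 130, 129, 129, 127, 127, 122, 124, 136, 137, 119, 101]
130 [95, 94, 94, 93, 89, 93, 93, 91, 87, 87, 89, 87, 87, 98, 106, 114, 119, 122, 126, 127, 128, 128, 128, 127, 129, 129, 128, 129, 126, 120, 120, 116, 107, 101, 103]
[[113, 97, 71], [113, 94, 70], [113, 97, 75], [112, 98, 87], [127, 117, 113], [139, 128, 124], [137, 127, 123], [135, 126, 123], [137, 126, 123], [136, 126, 123], [135, 124, 120], [129, 119, 116]]
lateral offset of hole from axis -0.00112669075360509 along 0.04203860875141317
```

Plate edges agree within about 0.5 mm. The head's near edge is about 1 mm off my prediction, so I need to shift roughly 2.5 mm along tool +x, drop 1 mm and slide on.

Call:
step_arm(delta_pos=[[0.0125,0,0.005],[0.0125,0,0.005],[0.0125,-0.06,0.005],[0.0125,-0.1,0.005],[0.0125,-0.14,0.005],[0.0125,-0.16,0.005],[0.0125,-0.18,0.005],[0.0125,-0.2,0.005],[0.0125,-0.21,0.005],[0.0125,-0.21,0.005]], rot=[[0,0,0],[0,0,0],[0,0,0],[0,0,0],[0,0,0],[0,0,0],[0,0,0],[0,0,0],[0,0,0],[0,0,0]], gripper=[-1,-1,-1,-1,-1,-1,-1,-1,-1,-1])

```text
time_s: 12.98
tool_pos: [0.5101, -0.093, 0.2256]
tool_rot: [180.0, 0.0, 169.9]
force: [-0.6, -0.0, -2.8]
grip_width: 0.0098
grasp_force: 25.0
```

```bash
cat >> h.py <<'E'
def rel():
    o=env.get_obs(); d=np.array([np.cos(np.radians(79.9)),np.sin(np.radians(79.9)),0]);l=np.array([-d[1],d[0],0]); t=np.array(o['tool_pos'])-[.5133,-.0925,0]
    f=np.array(o['force']); print('along %.1f lat %.1f z %.1f'%(t@d*1e3,t@l*1e3,t[2]*1e3),'F d %.1f l %.1f z %.1f'%(f@d,f@l,f[2]),'grip',o['grasp_force'],np.round(o['tool_rot'],2))
E
python3 -c "
from h import *
rel()"
```

```text
along -1.0 lat 3.0 z 225.6 F d -0.1 l 0.6 z -2.8 grip 24.99985473230481 [1.7999e+02 1.0000e-02 1.6986e+02]
```

Call:
step_arm(delta_pos=[[0,-0.02,0],[0,-0.04,0],[0,-0.06,0],[0,-0.075,0],[0,-0.085,0],[0,-0.085,0]], rot=[[0,0,0],[0,0,0],[0,0,0],[0,0,0],[0,0,0],[0,0,0]], gripper=[-1,-1,-1,-1,-1,-1])

```text
time_s: 13.72
tool_pos: [0.5071, -0.1098, 0.2256]
tool_rot: [180.0, 0.0, 169.9]
force: [-0.4, 0.0, -2.6]
grip_width: 0.0101
grasp_force: 25.0
```

Call:
step_arm(delta_pos=[[0,-0.005,0],[0,-0.01,0],[0,-0.01,0],[0,-0.01,0]], rot=[[0,0,0],[0,0,0],[0,0,0],[0,0,0]], gripper=[-1,-1,-1,-1])

```text
time_s: 14.22
tool_pos: [0.5068, -0.1116, 0.2256]
tool_rot: [180.0, 0.0, 169.9]
force: [-0.1, 0.0, -2.4]
grip_width: 0.0095
grasp_force: 25.0
```

```bash
python3 -c "
from h import *
rel()"
```

```text
along -19.9 lat 3.1 z 225.6 F d 0.0 l 0.1 z -2.4 grip 24.99982673674822 [179.99   0.   169.87]
```

Now I'll feel for the flange in 1 mm steps.

Call:
step_arm(delta_pos=[[0,-0.005,0],[0,-0.005,0],[0,-0.005,0]], rot=[[0,0,0],[0,0,0],[0,0,0]], gripper=[-1,-1,-1])

```text
time_s: 14.6
tool_pos: [0.5066, -0.1126, 0.2256]
tool_rot: [180.0, 0.0, 169.9]
force: [0.2, 0.8, -1.9]
grip_width: 0.0098
grasp_force: 25.0
```

Call:
step_arm(delta_pos=[[0,-0.005,0],[0,-0.005,0],[0,-0.005,0]], rot=[[0,0,0],[0,0,0],[0,0,0]], gripper=[-1,-1,-1])

```text
time_s: 14.98
tool_pos: [0.5064, -0.1136, 0.2256]
tool_rot: [180.0, 0.0, 169.9]
force: [0.2, 0.2, -2.7]
grip_width: 0.0098
grasp_force: 25.0
```

Call:
step_arm(delta_pos=[[0,-0.005,0],[0,-0.005,0],[0,-0.005,0]], rot=[[0,0,0],[0,0,0],[0,0,0]], gripper=[-1,-1,-1])

```text
time_s: 15.35
tool_pos: [0.5062, -0.1146, 0.2255]
tool_rot: [180.0, -0.0, 169.9]
force: [-0.3, -0.0, -4.4]
grip_width: 0.0102
grasp_force: 25.0
```

Call:
step_arm(delta_pos=[[0,-0.004,0],[0,-0.004,0],[0,-0.004,0]], rot=[[0,0,0],[0,0,0],[0,0,0]], gripper=[-1,-1,-1])

```text
time_s: 15.72
tool_pos: [0.5061, -0.1153, 0.2256]
tool_rot: [180.0, 0.0, 169.9]
force: [-0.0, 0.1, -2.6]
grip_width: 0.0099
grasp_force: 25.0
```

Call:
step_arm(delta_pos=[[0,-0.004,0],[0,-0.004,0],[0,-0.004,0]], rot=[[0,0,0],[0,0,0],[0,0,0]], gripper=[-1,-1,-1])

```text
time_s: 16.1
tool_pos: [0.5061, -0.1155, 0.2256]
tool_rot: [179.9, 0.0, 169.9]
force: [0.0, 2.9, -2.1]
grip_width: 0.0094
grasp_force: 25.0
```

```bash
python3 -c "
from h import *
rel()"
```

```text
along -23.9 lat 3.1 z 225.6 F d 2.8 l 0.5 z -2.1 grip 25.001196577213705 [179.95   0.   169.9 ]
```

The flange is felt at along −23.7 mm, with 2.8 N. I'll back off about 1 mm and lower.

Call:
step_arm(delta_pos=[[0,0.004,0],[0,0.008,0],[0,0.008,0],[0,0.008,0.01],[0,0.008,0.015],[0,0.008,0.02],[0,0.008,0.025],[0,0.008,0.025]], rot=[[0,0,0],[0,0,0],[0,0,0],[0,0,0],[0,0,0],[0,0,0],[0,0,0],[0,0,0]], gripper=[-1,-1,-1,-1,-1,-1,-1,-1])

```text
time_s: 17.1
tool_pos: [0.5062, -0.1146, 0.2205]
tool_rot: [-180.0, -0.0, 169.9]
force: [-0.1, -0.5, -2.0]
grip_width: 0.0099
grasp_force: 25.0
```

```bash
python3 -c "
from h import *
rel()"
```

```text
along -23.0 lat 3.1 z 220.5 F d -0.5 l 0.0 z -2.0 grip 24.99993588309735 [-1.8000e+02 -1.0000e-02  1.6987e+02]
```

It is past the caught-on-head height (4 mm) with no contact, so it is in the neck. I'll continue down gently.

Call:
step_arm(delta_pos=[[0,0,0.005],[0,0,0.01],[0,0,0.012],[0,0,0.012]], rot=[[0,0,0],[0,0,0],[0,0,0],[0,0,0]], gripper=[-1,-1,-1,-1])

```text
time_s: 17.6
tool_pos: [0.5062, -0.1146, 0.2181]
tool_rot: [180.0, -0.0, 169.9]
force: [0.2, -0.0, -2.3]
grip_width: 0.0099
grasp_force: 25.0
```

Call:
step_arm(delta_pos=[[0,0,0.003],[0,0,0.003],[0,0,0.003]], rot=[[0,0,0],[0,0,0],[0,0,0]], gripper=[-1,-1,-1])

```text
time_s: 17.98
tool_pos: [0.5063, -0.1145, 0.2176]
tool_rot: [180.0, 0.0, 169.9]
force: [0.1, -0.6, -2.0]
grip_width: 0.0098
grasp_force: 25.0
```

Call:
step_arm(delta_pos=[[0,0,0.003],[0,0,0.003],[0,0,0.003]], rot=[[0,0,0],[0,0,0],[0,0,0]], gripper=[-1,-1,-1])

```text
time_s: 18.35
tool_pos: [0.5063, -0.1145, 0.217]
tool_rot: [180.0, 0.0, 169.9]
force: [0.0, -0.4, -2.0]
grip_width: 0.0097
grasp_force: 25.0
```

```bash
python3 -c "
from h import *
rel()"
```

```text
along -22.9 lat 3.1 z 217.0 F d -0.4 l -0.1 z -2.0 grip 24.999987026676536 [179.99   0.   169.87]
```

Call:
step_arm(delta_pos=[[0,0,0.003],[0,0,0.003],[0,0,0.003]], rot=[[0,0,0],[0,0,0],[0,0,0]], gripper=[-1,-1,-1])

```text
time_s: 18.73
tool_pos: [0.5063, -0.1146, 0.2166]
tool_rot: [180.0, 0.0, 169.9]
force: [-0.1, 0.7, 1.0]
grip_width: 0.0095
grasp_force: 25.0
```

Call:
step_arm(delta_pos=[[0,0,0.003],[0,0,0.003],[0,0,0.003]], rot=[[0,0,0],[0,0,0],[0,0,0]], gripper=[-1,-1,-1])

```text
time_s: 19.1
tool_pos: [0.5065, -0.1146, 0.2163]
tool_rot: [180.0, 0.0, 169.9]
force: [-2.3, -0.3, 5.1]
grip_width: 0.0096
grasp_force: 25.0
```

```bash
python3 -c "
from h import *
rel()"
```

```text
along -23.0 lat 2.9 z 216.3 F d -0.7 l 2.2 z 5.1 grip 24.999967832118273 [1.7998e+02 3.0000e-02 1.6987e+02]
```

Contact in the neck, about 7 N. I'll ease to a light touch, hold, then open.

Call:
step_arm(delta_pos=[[0.001,0,-0.0025],[0.001,0,-0.0025],[0.001,0,-0.0025],[0.001,0,-0.0025]], rot=[[0,0,0],[0,0,0],[0,0,0],[0,0,0]], gripper=[-1,-1,-1,-1], squeeze=8)

```text
time_s: 19.6
tool_pos: [0.5063, -0.1146, 0.2164]
tool_rot: [180.0, 0.0, 169.9]
force: [0.0, 0.2, 3.4]
grip_width: 0.0099
grasp_force: 8.0
```

```bash
python3 -c "
from h import *
rel()"
```

```text
along -23.0 lat 3.0 z 216.4 F d 0.2 l 0.0 z 3.4 grip 8.000013718265109 [1.7999e+02 4.0000e-02 1.6987e+02]
```

Call:
step_arm(delta_pos=[[0,0,0],[0,0,0],[0,0,0],[0,0,0],[0,0,0],[0,0,0],[0,0,0],[0,0,0]], rot=[[0,0,0],[0,0,0],[0,0,0],[0,0,0],[0,0,0],[0,0,0],[0,0,0],[0,0,0]], gripper=[-0.75,-0.7,-0.65,-0.6,-0.5,-0.4,-0.3,-0.3], squeeze=3)

```text
time_s: 20.6
tool_pos: [0.5061, -0.1145, 0.2163]
tool_rot: [180.0, 0.0, 169.9]
force: [-0.9, -0.1, 0.4]
grip_width: 0.0299
grasp_force: 0.0
```

Call:
step_arm(delta_pos=[[0,0,-0.05],[0,0,-0.1],[0,0,-0.2],[0,0,-0.4],[0,0,-0.6],[0,0.4,-0.6],[0,0.8,-0.6],[0,0.8,-0.6]], rot=[[0,0,0],[0,0,0],[0,0,0],[0,0,0],[0,0,0],[0,0,0],[0,0,0],[0,0,0]], gripper=[-0.3,-0.3,-0.3,-0.3,-0.3,-0.3,-0.3,-0.3])

```text
time_s: 21.6
tool_pos: [0.5344, 0.0472, 0.337]
tool_rot: [179.9, 0.0, 170.1]
force: [-0.4, -0.2, 0.1]
grip_width: 0.0305
grasp_force: 0.0
```

```bash
python3 - <<'E'
from h import *
rel()
w=cam('wrist'); a=cam('scene'); c=cam('top')
z=lambda i,x0,y0,w,h,s:cv2.resize(i[y0:y0+h,x0:x0+w,::-1],None,fx=s,fy=s,interpolation=cv2.INTER_CUBIC)
im=np.zeros((600,800,3),np.uint8); im[:400,:400]=z(c['img'],390,190,80,80,5)
im[:400,400:]=z(a['img'],235,70,100,100,4)
im[400:,:400]=w['img'][100:300,0:400,::-1]
cv2.imwrite('pics/e.png',im)
E
```

```text
along 141.2 lat 3.7 z 337.0 F d -0.2 l 0.3 z 0.1 grip 0.0 [1.7992e+02 4.0000e-02 1.7013e+02]
```

View pics/e.png

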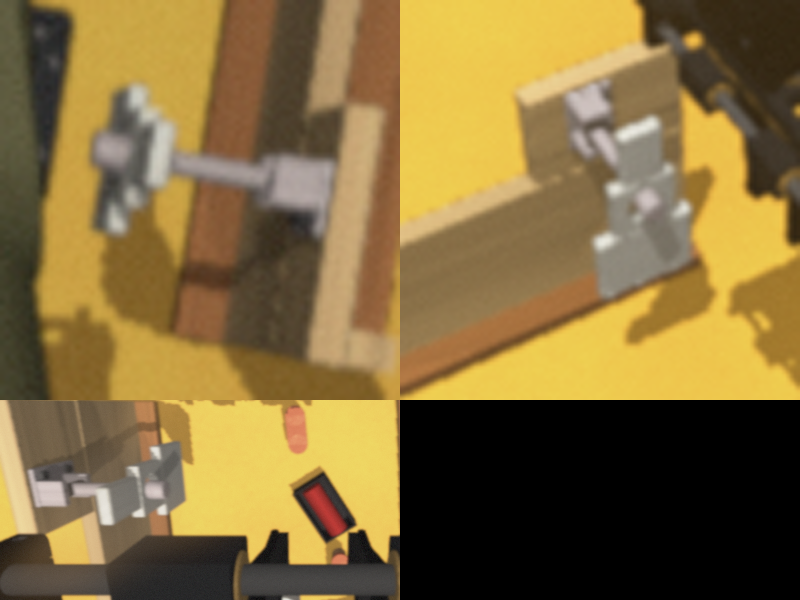

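```bash
python3 - <<'E'
from h import *
c=cam('top'); s=c['img'][190:270,405:430].astype(int)
m=(s.min(2)>150).astype(np.uint8); n,l,st,ce=cv2.connectedComponentsWithStats(m); i=1+st[1:,4].argmax()
p=onz(c,*(ce[i]+[405,190]),.244); q=p-[.5133,-.0925,.244]
d=np.array([np.cos(np.radians(79.9)),np.sin(np.radians(79.9)),0]);print(st[i],p,'along',q@d,'lat',q@[-d[1],d[0],0])
cx=env.get_obs(); print(cx['time_s'])
E
```

```text
[11 17  9 20 64] [ 0.51516521 -0.11208509  0.244     ] along -0.018954485783518944 lat -0.005270881714985243
21.8
```

The plate hangs in the neck, close to upright: the tab top is within about 4 mm of the hole line. The gripper is clear, so I'll hand it in.

```bash
python3 -c "
from h import *
print(env.sign_off())"
```

```text
the job is handed in; nothing more can be done
None
```

I swung the hook out to its stop and hung the plate in its neck. I released it once the hook carried it, and handed the job in at about 22 s; the sign-off gave no verdict.

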